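# Fish a stray T-nut out of a bed-plate slot with the hooked pick

## Task

A long T-nut has been left behind in one of the three slots of the motor bed plate, just in front of a T-bolt. Take the hooked pick from its rest, feel its bent end down into the narrow gap between nut and bolt, drag the nut out of the open end of the slot into the catch tray, and lay the pick back in its rest the way it lay. Go gently: never force the pick against plate, bolts or nut, keep your fingers off the nut, and leave everything else as it is.

Things in the scene. Friction and masses are not known exactly. Their poses are not given: they have to be found in the camera images.
- plate: Dark steel bed plate 400 x 180 x 32 mm, fixed. Origin under the middle of its open end, on the table; x inwards along the slots, y across, z up. T-slots along x at y -50, 0, 50 mm: throat 12 mm wide from z 32 to 18 mm, undercut 19 mm wide from 18 to the floor at 10 mm. A loose washer and step block (to 21 mm high) lie on its top.
- tray_mid (a point): Middle of the floor of the aluminium catch tray fixed to the plate's open end, x as the plate's. Tray 95 mm along x (right up to the plate's end) and 180 mm across, floor 2 mm over the table, walls 24 mm high on the other three sides; the slot floor ends 8 mm above its floor.
- motor_shaft (a point): End of the shaft (19 mm thick) of the orange motor standing on the plate's rear, 145 mm in from the open end, over the middle slot, its axis 103 mm over the table. The motor itself begins 40 mm farther in and is up to 215 mm high.
- nut_mid (a point): Middle of the stray steel T-nut, 7 mm below its top; x along the slot. 36 mm long, 14 mm high: head 18 mm wide under the slot's lips, neck 11 mm wide. A sprung ball lifts it against the lips (top 25 mm over the table); dragging takes 3 to 12 N. Its 8 mm hole is too small for the pick. A gap of 12.5 to 13.5 mm is left between it and the bolt head behind: there the pick goes in.
- pick_grip (a point): Middle of the pick's handle, on its axis; x to the hook, z up as it lies. Handle black, 18 x 18 mm square, 110 mm long. A round 10 mm steel bar runs on along x and bends square down; its blunt end is 55 mm below the axis. The bar draws out of the handle and is locked firmly, so the bent end stands 110 to 131 mm ahead of this point, different each time. Pick 0.19 to 0.26 kg.
- tbolt_a: T-bolt in the nut's slot, right behind the nut (farther in), fixed. Origin on the slot floor under its middle, 10 mm over the table; x inwards along the slot. Head 24 mm along the slot, 18 mm wide, its top 18 mm over the table; washer 22 mm across on the plate, hex nut to 46 mm, 10 mm stud to 74 mm over the table.
- tbolt_b: A like T-bolt in another slot, fixed; no nut lies before it.
- tbolt_c: A like T-bolt in the remaining slot, fixed; no nut lies before it.
- rest_seat (a point): Where pick_grip lies, 75 mm over the table, with the pick in its rest; x, z as the pick lies. Fixed rest: two open-topped forks with flared mouths, 8 mm thick, 44 mm wide, at x -42 mm (under the handle) and 85 mm (under the bar), tips 20 mm above what they carry, taking 3 mm of sideways error. The handle is clear for fingers from x -36 to 55 mm. Base 8 mm thick.
Mind the look-alikes: they are no part of the job. Leave any pink look-alike of the part that bears pick_grip alone.

How it is judged:
By the outcome, as a careful person would: the job done as asked, in the order asked, and still so for the second after the job is handed in, with the robot touching nothing.
It also fails if it takes over 67 s, if anything falls off the work surface, if the arm or the gripper's body presses on something with over 40 N, if the wrist force passes 120 N, or if a joint passes its speed limit or range.

## Robot

A 6-joint arm with a two-finger parallel gripper is mounted at the origin on the work surface. World frame = base frame: x ahead of the robot, y to its left, z up, the work surface at z = 0. Lengths are in m, angles in degrees, forces in N, time in s.
With the tool pointing down it reaches from about 0.4 to 0.825 m from the base axis. Payload 7 kg.
Tool frame: the origin (TCP) lies on the centre line of the jaws, within the pads' length; the fingertips stand 22 mm ahead of it and the grasp point (between the pads) lies 3 mm ahead of it; z points along the fingers, y is the line along which they close (so a half turn about z gives the same grasp; the last joint's range is limited). The gripper opens to 88 mm and grips with 3 to 60 N. Pads are 19 mm wide; open, the fingers measure 130 mm over their backs; the gripper's body (78 mm by 193 mm) begins 47 mm behind the grasp point.
Start: joints at [-48.466, 20.546, 0.682, 0, -70.136, -16.507], TCP at [0.286, -0.612, 0.213] pointing down, gripper open.
Joint ranges: [-176.03, 176.03], [-82.01, 121.73], [-58.28, 71.71], [-173.87, 95.51], [-174.79, -0.11], [-173.66, 173.66]. Speed limits (degrees/s): [136.94, 136.94, 172.46, 180, 180, 180].

## Interface

Orientations are given as [roll, pitch, yaw] about the fixed x, y, z axes, in that order (R = Rz(yaw) Ry(pitch) Rx(roll)).
In Python, from plant import get_state, cams, r gives the robot as it stands.
- The arm moves only by the tool apply_moves, never from a script. Its argument "targets" is a list of rows, each an object with "dp": the shift along the world's x, y, z in m, a list of three; "yaw": the turn about the world's z in degrees. In form: [{"dp": [x, y, z], "yaw": yaw}, ...]. A call has 1 to 20 rows; each row is the pose to reach, as a shift and turn from the pose commanded when the call began; what a row does not reach only later rows make up. A row lasts 1/12 s, in which the tool goes at most 41.7 mm and 7.16 degrees, less where a joint would pass 70% of its speed; a pose out of reach is approached as far as the arm can. A call with a gripper value outside its range is refused whole. "grip" is the gripper command: -1 is fully open, 1 is shut, values between are in proportion, set as the call begins (left out, the last holds). The fingers move at their own pace and stop on an object; "squeeze" is the grip in N (left out, the last holds). Time passes only in rows, so rows that repeat a pose let the fingers close. It gives the time, the measured TCP pose, the force, the opening and the grip force at its end, in the units of the state.
- get_state(): the state, without advancing time (a new reading comes with each control period).
- cams.capture(name): name is "scene" or "top"; returns a dict with "image" (480x640x3 uint8, red, green, blue), "range_z" (480x640 float32, m along the optical axis (not along the pixel's ray), 0 where there is no reading), "fx", "fy", "cx", "cy" (pixels), "R" (3x3) and "t" (3): a world point X has camera coordinates R X + t. Camera axes: x right, y down, z forward; pixel columns grow to the right and rows downward; lengths in m; the calibration is good to about 2 mm. A picture is of the moment at which its call begins.
- r.close_job(): hands the job in; it is judged then, once.
The state is a dict: "time_s": time; "joints": joint angles; "qd": joint speeds; "joint_torque": joint torques, N m; "tcp_pos": TCP position; "eef_rot": TCP orientation; "contact_force": force on the tool from outside, world axes, zero at the start; "moment": the same for the moment, N m; "gripper_width": finger opening in m; "gripper_force": force on a finger pad.
Only numpy, scipy, OpenCV 4.12 (cv2) and the standard library are available. Lean on these libraries where they do the work, as an engineer would, in place of code of your own. Each camera call takes 0.05 s, during which the arm holds its last target. There are 200 camera calls.

## Working session

There is one attempt and no reset: what is moved stays moved. The work goes in short steps, Python scripts to look and compute and a tool call to move; the robot and the scene stay as the last step left them, time stands still between calls to the robot, and variables do not carry over. Pictures are saved under pics/ and viewed, at most 10 in all, crops included, and the job is handed in when it is done.

Besides the shell and the picture viewer there is one more tool, called after "Request:" by a JSON object that holds its "api" and its "payload", one argument or row to a line. apply_moves: Moves the arm, as the interface text tells. Its arguments: {"type":"object","properties":{"targets":{"type":"array","items":{"type":"object","properties":{"dp":{"type":"array","items":{"type":"number"}},"yaw":{"type":"number"}}}},"grip":{"type":"number"},"squeeze":{"type":"number"}},"required":["targets"]}

```bash
mkdir -p pics; ls
cat > h.py <<'E'
import numpy as np, cv2
from plant import get_state, cams, r
def cap(n):
    c=cams.capture(n); np.savez(f'/tmp/{n}.npz',**c); return c
def load(n): return dict(np.load(f'/tmp/{n}.npz'))
def cloud(c):
    z=c['range_z']; v,u=np.mgrid[:480,:640]
    P=np.stack([(u-c['cx'])/c['fx']*z,(v-c['cy'])/c['fy']*z,z],-1)
    W=(P-c['t'])@c['R']
    W[z==0]=np.nan
    return W
def save(img,n): cv2.imwrite(f'pics/{n}.png',img[...,::-1])
E
python3 - <<'E'
from h import *
for n in('scene','top'):
    c=cap(n); save(c['image'],n+'0'); print(n,c['fx'],-c['R'].T@c['t'],c['R'].round(2).tolist())
s=get_state();print(s)
E
```

```text
pics
scene 506.90172548744596 [ 0.96346971 -0.41639055  0.62515677] [[0.7, 0.71, -0.0], [0.4, -0.4, -0.82], [-0.58, 0.58, -0.57]]
top 605.0378164737613 [0.30676071 0.09670704 1.1925372 ] [[-0.02, -1.0, -0.02], [-0.99, 0.02, -0.13], [0.13, 0.02, -0.99]]
{'time_s': 0.1, 'joints': array([-4.84673832e+01,  2.05870154e+01,  6.39521801e-01, -1.73302393e-02,
       -7.01367636e+01, -1.65058647e+01]), 'qd': array([-0.09931205, -0.02066533,  0.13587081,  0.12543257, -0.03982057,
        0.05050992]), 'joint_torque': array([-3.07535149e-03, -5.84161770e+01,  2.93749666e+01,  7.01547101e+00,
        1.01625390e-02, -5.44839634e-05]), 'tcp_pos': array([ 0.28531881, -0.61122741,  0.21212503]), 'eef_rot': array([ 1.79914586e+02, -8.31964085e-03, -1.54979142e+02]), 'contact_force': array([-0.34472956,  0.10470057,  0.62554362]), 'moment': array([-0.01019354, -0.01171283,  0.0169221 ]), 'gripper_force': 0.0, 'gripper_width': 0.08787159006604159}
```

View pics/scene0.png

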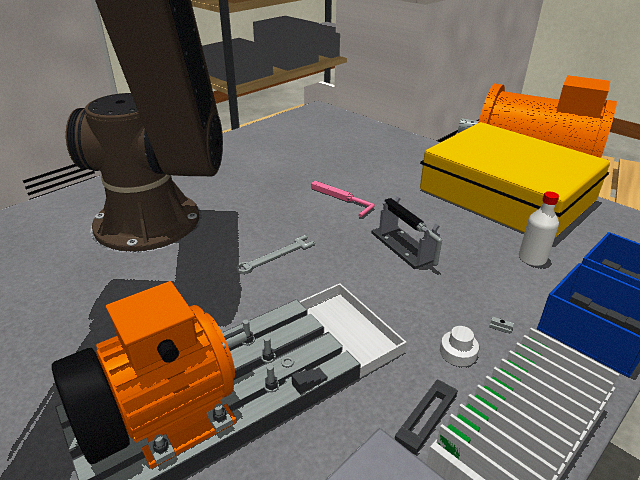

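View pics/top0.png

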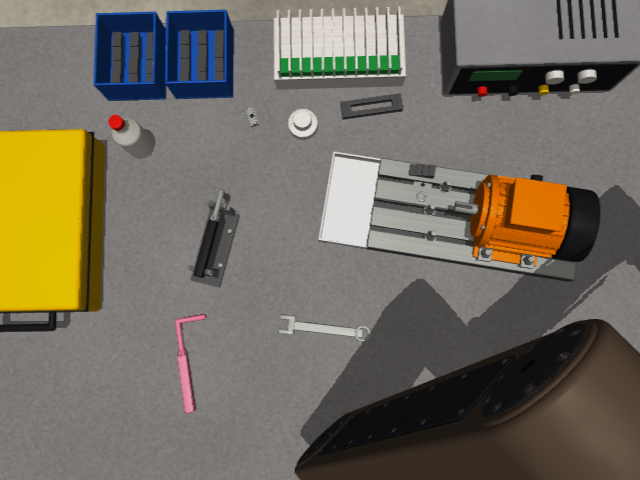

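The real pick is black in its rest at top (213,240). The pink one at (188,360) is the decoy. The loose T-nut on the table at (252,117) is a look-alike; the real one is in a slot between x 370 and 450. The T-bolts are around (445,187), (430,210) and (430,236).

Run:
```python
from h import *
a=load('top')['image'][150:260,360:480]; b=load('scene')['image'][290:410,200:360]; d=load('scene')['image'][180:280,360:450]
e=load('top')['image'][180:290,180:250]
def rs(i,w,h): return cv2.resize(i,(w,h),interpolation=cv2.INTER_CUBIC)
top=np.hstack([rs(a,400,300),rs(b,400,300)]);bot=np.hstack([rs(d,400,300),rs(e,400,300)])
save(np.vstack([top,bot]),'crop0')
W=cloud(load('top'))
# plate top plane points
m=(abs(W[...,2]-0.032)<.004); m[:150]=0;m[290:]=0;m[:,:365]=0;m[:,600:]=0
p=W[m][:,:2].astype(np.float32); print(len(p),cv2.minAreaRect(p), np.median(W[m][:,2]))
m=(abs(W[...,2]-0.002)<.004); m[:150]=0;m[250:]=0;m[:,:318]=0;m[:,382:]=0
m&=load('top')['image'].min(-1)>170
p=W[m][:,:2].astype(np.float32); print(len(p),cv2.minAreaRect(p))
img=load('top')['image'].max(-1)
m=(W[...,2]>.06)&(W[...,2]<.1);m[:180]=0;m[290:]=0;m[:,:180]=0;m[:,250:]=0
for q in np.argwhere(m)[::12]: print(q,img[tuple(q)],W[tuple(q)].round(4))
```

```text
7594 ((0.5164456367492676, -0.17799274623394012), (0.4041938781738281, 0.18168587982654572), 79.58666229248047) 0.0320785831204488
3467 ((0.5668067336082458, 0.06425222009420395), (0.09666790813207626, 0.179155170917511), 79.55752563476562)
[190 220] 132 [0.5709 0.3103 0.078 ]
[192 222] 109 [0.5667 0.3063 0.079 ]
[194 221] 150 [0.5639 0.309  0.0744]
[196 219] 158 [0.5592 0.3119 0.0788]
[198 219] 157 [0.5555 0.3121 0.0781]
[200 209] 109 [0.5492 0.3282 0.0912]
[201 211] 98 [0.5489 0.3261 0.0831]
[202 210] 98 [0.5457 0.3267 0.0895]
[203 207] 105 [0.5444 0.3328 0.087 ]
[203 219] 133 [0.5453 0.3115 0.0807]
[204 213] 78 [0.5431 0.3223 0.0831]
[204 225] 119 [0.541  0.2983 0.0909]
[205 218] 148 [0.5414 0.3132 0.0814]
[206 213] 54 [0.5419 0.3248 0.0708]
[206 225] 105 [0.5378 0.2988 0.0881]
[207 221] 63 [0.5376 0.3077 0.0805]
[208 216] 161 [0.5359 0.3172 0.0802]
[208 228] 135 [0.5386 0.2973 0.0648]
[209 226] 121 [0.536  0.3004 0.0686]
[210 226] 54 [0.5354 0.3016 0.062 ]
[212 215] 162 [0.5287 0.3194 0.0784]
[214 215] 157 [0.5249 0.3194 0.0784]
[216 212] 134 [0.52   0.3238 0.0844]
[217 216] 123 
[... 1555 characters left out ...]
0.3457 0.0832]
[264 200] 40 [0.4301 0.3451 0.0858]
[265 196] 34 [0.4288 0.3534 0.0821]
[266 188] 116 [0.4273 0.3685 0.0811]
[266 201] 45 [0.4267 0.344  0.0825]
[267 194] 79 [0.4256 0.3581 0.0776]
[267 206] 25 [0.4257 0.3368 0.0727]
[268 198] 39 [0.4232 0.3499 0.081 ]
[269 192] 97 [0.4218 0.3616 0.0788]
[269 205] 60 [0.4213 0.3372 0.0794]
[270 201] 47 [0.4189 0.3433 0.0853]
[271 196] 35 [0.4179 0.354  0.0792]
[271 209] 120 [0.4165 0.3279 0.088 ]
[272 201] 46 [0.4153 0.3435 0.0843]
[272 213] 59 [0.4166 0.3248 0.0666]
[273 205] 80 [0.4133 0.3361 0.0843]
[274 197] 39 [0.4117 0.3506 0.0854]
[274 212] 88 [0.4133 0.3275 0.0625]
[275 212] 62 [0.411  0.3267 0.0666]
[277 202] 28 [0.4065 0.3426 0.0797]
```

View pics/crop0.png

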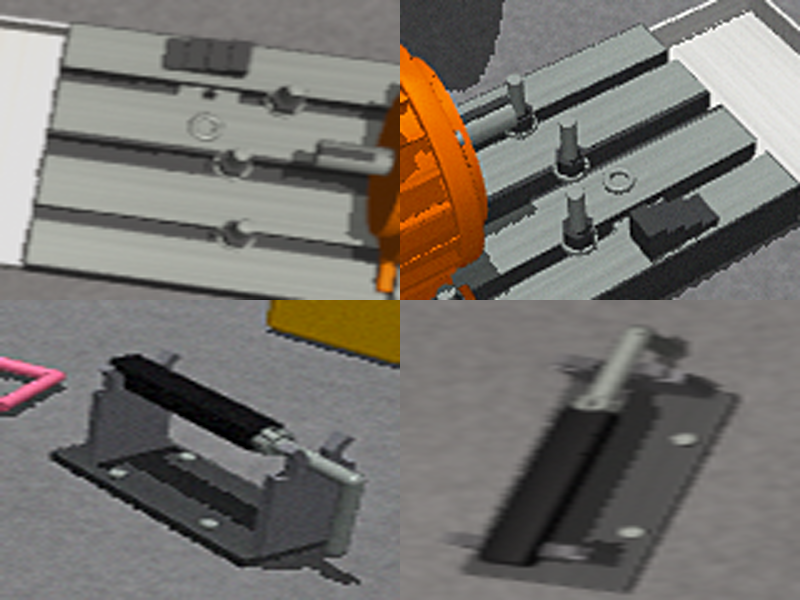

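Run:
```python
from h import *
c=load('top');W=cloud(c);img=c['image'].max(-1).astype(int)
v,u=np.mgrid[:480,:640]
m=(W[...,2]>.078)&(W[...,2]<.09)&(img<55)&(v>215)&(v<270)&(u>190)&(u<225)
p=W[m][:,:2]
# fit handle centre line: top face at z=.084; per-row centre
x=[];y=[]
for row in range(224,262):
    q=W[row][m[row]]
    if len(q)>4: x.append(q[:,0].mean()); y.append((q[:,1].min()+q[:,1].max())/2)
k=np.polyfit(x,y,1); print('line',k,'yaw',np.degrees(np.arctan(k[0])),np.std(np.polyval(k,x)-y))
yaw=np.arctan(k[0]); d=np.array([np.cos(yaw),np.sin(yaw)]);n=np.array([-d[1],d[0]]);o=np.array([.48,np.polyval(k,.48)])
m2=(W[...,2]>.06)&(W[...,2]<.1)&(v>180)&(v<290)&(u>180)&(u<245)
s=(W[...,:2]-o)@d; t=(W[...,:2]-o)@n
q=m2&(abs(t)<.006)
for i in np.argsort(s[q]): print((s[q][i]*1e3).round(),(t[q][i]*1e3).round(),(W[q][i][2]*1e3).round(),img[q][i],end=' | ')
print()
c2=load('scene');W2=cloud(c2);img2=c2['image'].max(-1)
s=(W2[...,:2]-o)@d; t=(W2[...,:2]-o)@n
q=(abs(t)<.012)&(abs(s)<.2)&(W2[...,2]>.015)
for lo in np.arange(-.09,.16,.005):
    z=q&(s>=lo)&(s<lo+.005)
    if z.any(): print(round(lo*1e3),z.sum(),(t[z].min()*1e3).round(),(t[z].max()*1e3).round(),(W2[z][:,2].min()*1e3).round(),(W2[z][:,2].max()*1e3).round(),int(np.median(img2[z])))
```

```text
line [-0.27066555  0.46063386] yaw -15.14511114207434 0.0005116024261816765
-75.0 5.0 74.0 44 | -75.0 -2.0 72.0 45 | -75.0 2.0 81.0 35 | -74.0 -2.0 86.0 30 | -74.0 5.0 84.0 30 | -74.0 -2.0 82.0 29 | -73.0 -5.0 84.0 31 | -73.0 3.0 83.0 32 | -73.0 1.0 85.0 36 | -72.0 0.0 81.0 41 | -72.0 -2.0 83.0 45 | -72.0 3.0 86.0 35 | -72.0 -4.0 83.0 47 | -71.0 1.0 85.0 39 | -71.0 -0.0 85.0 43 | -70.0 -2.0 85.0 45 | -70.0 4.0 84.0 36 | -70.0 -3.0 82.0 48 | -69.0 -6.0 85.0 40 | -69.0 3.0 83.0 39 | -69.0 0.0 84.0 42 | -69.0 6.0 87.0 32 | -68.0 -0.0 80.0 44 | -68.0 -4.0 88.0 49 | -68.0 5.0 83.0 36 | -68.0 3.0 83.0 40 | -67.0 -4.0 81.0 43 | -67.0 1.0 85.0 42 | -67.0 -0.0 82.0 44 | -66.0 -3.0 85.0 47 | -66.0 3.0 84.0 38 | -66.0 -5.0 84.0 46 | -65.0 2.0 83.0 40 | -65.0 -0.0 84.0 43 | -64.0 -2.0 85.0 44 | -64.0 6.0 84.0 34 | -64.0 -4.0 85.0 47 | -64.0 3.0 85.0 37 | -64.0 2.0 85.0 39 | -63.0 -5.0 80.0 39 | -63.0 0.0 83.0 43 | -63.0 5.0 87.0 34 | -63.0 -2.0 86.0 44 | -62.0 -4.0 85.0 47 | -62.0 4.0 85.0 36 | -62.0 2.0 87.0 40 | -62.0 -5.0 85.0 41 | -61.0 0.0 85.0 42 | -61.0 -1.0 82.0 44 | -60.0 5.0 84.0 35 | 
[... 10400 characters left out ...]
68.0 87.0 20
-20 19 -9.0 8.0 70.0 86.0 19
-15 21 -9.0 10.0 70.0 86.0 15
-10 23 -8.0 7.0 69.0 87.0 14
-5 23 -9.0 11.0 71.0 86.0 17
0 20 -9.0 11.0 72.0 87.0 14
5 24 -9.0 11.0 68.0 86.0 17
10 19 -9.0 5.0 69.0 86.0 19
15 24 -9.0 7.0 69.0 86.0 17
20 25 -9.0 6.0 71.0 86.0 13
25 19 -8.0 8.0 71.0 88.0 17
30 25 -9.0 11.0 69.0 86.0 22
35 22 -8.0 11.0 71.0 86.0 120
40 30 -8.0 8.0 68.0 86.0 87
45 6 -3.0 2.0 75.0 83.0 150
50 3 -4.0 6.0 76.0 80.0 135
55 1 -9.0 -9.0 75.0 75.0 79
60 29 -12.0 12.0 23.0 92.0 84
65 241 -12.0 12.0 15.0 93.0 74
70 15 -9.0 6.0 19.0 81.0 109
75 12 -4.0 4.0 75.0 82.0 140
80 11 -3.0 3.0 40.0 82.0 123
85 32 -4.0 5.0 25.0 83.0 69
90 93 -5.0 5.0 21.0 81.0 85
95 21 -4.0 3.0 24.0 74.0 88
```

Run:
```python
from h import *
c=load('top');W=cloud(c);im=c['image']
# rectify plate top plane (z=.032) at 0.5 mm/px in approx plate frame
yaw=np.radians(79.57-180); X=np.array([np.cos(yaw),np.sin(yaw)]);Y=np.array([-X[1],X[0]])
o=np.array([.5668,.0643])+.0475*X
def proj(P): 
    Q=P@c['R'].T+c['t']; return np.stack([Q[...,0]/Q[...,2]*c['fx']+c['cx'],Q[...,1]/Q[...,2]*c['fy']+c['cy']],-1)
sx=np.arange(-.03,.21,.0005); sy=np.arange(.1,-.1,-.0005)
def rect(z):
    gx,gy=np.meshgrid(sx,sy); P=np.concatenate([o+gx[...,None]*X+gy[...,None]*Y,np.full(gx.shape+(1,),z)],-1)
    q=proj(P).astype(np.float32); return cv2.remap(im,q[...,0],q[...,1],cv2.INTER_LINEAR)
a=rect(.032); 
save(cv2.resize(a,None,fx=1.6,fy=1.5),'rect0'); print(a.shape)
s=(W[...,:2]-o)@X;t=(W[...,:2]-o)@Y
# studs
for yc in(-.05,0,.05):
    m=(abs(t-yc)<.014)&(s>.03)&(s<.2)&(W[...,2]>.04)&(W[...,2]<.08)
    print(yc,[(round(a*1e3),round(b*1e3),round(z*1e3)) for a,b,z in zip(s[m],t[m],W[m][:,2])])
```

```text
(400, 480, 3)
-0.05 [(186, -36, 74), (187, -36, 64), (187, -37, 70), (187, -40, 74), (115, -49, 46), (117, -49, 48), (116, -53, 72), (117, -53, 75), (119, -53, 75), (121, -52, 71), (186, -42, 77), (114, -51, 46), (116, -50, 42), (115, -53, 62), (116, -55, 75), (118, -55, 72), (120, -54, 70), (121, -54, 74), (123, -54, 72), (187, -44, 75), (112, -53, 47), (114, -53, 45), (115, -54, 52), (115, -56, 68), (116, -57, 74), (118, -57, 73), (120, -56, 71), (122, -56, 73), (124, -55, 70), (187, -46, 77), (110, -56, 48), (112, -55, 47), (115, -54, 40), (115, -57, 58), (115, -59, 71), (116, -59, 73), (118, -58, 72), (121, -58, 70), (121, -58, 76), (124, -58, 74), (111, -58, 47), (113, -57, 43), (115, -57, 45), (116, -58, 52), (116, -60, 66), (118, -59, 65), (118, -61, 75), (120, -61, 75), (122, -60, 74), (128, -55, 47), (112, -58, 41), (113, -59, 44), (115, -59, 48), (116, -59, 52), (118, -59, 54), (118, -61, 63), (120, -61, 65), (122, -61, 66), (126, -56, 44), (128, -56, 45), (113, -61, 46), (116, -60, 42), (117, -60, 47), (119, -60, 46), (120, -61, 51), (122, -60, 50), (125, -59, 45), (127, -
[... 3379 characters left out ...]
, 41, 74), (125, 43, 49), (127, 44, 46), (129, 44, 47), (130, 43, 53), (131, 41, 63), (131, 39, 71), (133, 39, 72), (135, 39, 72), (137, 40, 69), (125, 43, 41), (126, 43, 42), (128, 44, 41), (130, 44, 40), (130, 41, 54), (132, 40, 57), (133, 39, 61), (134, 38, 66), (137, 40, 61), (141, 44, 46), (143, 46, 43), (127, 41, 41), (128, 40, 48), (130, 41, 46), (132, 41, 45), (132, 39, 55), (134, 38, 59), (136, 40, 54), (140, 43, 41), (142, 44, 42), (143, 43, 47), (128, 39, 44), (130, 39, 46), (132, 40, 43), (134, 40, 43), (135, 39, 50), (137, 40, 47), (139, 39, 49), (141, 41, 46), (129, 38, 40), (130, 37, 45), (132, 36, 50), (134, 38, 44), (136, 38, 43), (139, 39, 42), (139, 38, 49), (136, 36, 45)]
```

View pics/rect0.png

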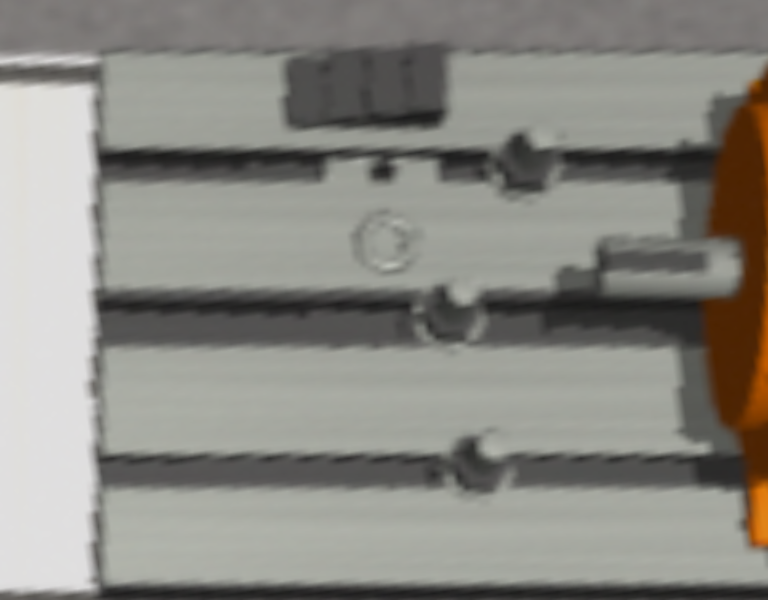

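Top view: the nut sits in the slot beside the step block, at rect pixels x 325–438, with its hole at 383. Its bolt is at about (525,163). The pick's handle centre is at about (0.460, 0.336), yaw -15.1°, with the hook about 110 mm ahead.

Request:
{"api": "apply_moves", "payload": {
  "targets": [
    {"dp": [0.02,0.03,0.03],"yaw": 7},
    {"dp": [0.05,0.06,0.06],"yaw": 14},
    {"dp": [0.214,0.312,0.15],"yaw": 40},
    {"dp": [0.214,0.312,0.15],"yaw": 40},
    {"dp": [0.214,0.312,0.15],"yaw": 40},
    {"dp": [0.214,0.312,0.15],"yaw": 60},
    {"dp": [0.214,0.312,0.15],"yaw": 60},
    {"dp": [0.214,0.312,0.15],"yaw": 60},
    {"dp": [0.214,0.312,0.15],"yaw": 139.8},
    {"dp": [0.264,0.612,0.15],"yaw": 139.8},
    {"dp": [0.264,0.612,0.15],"yaw": 139.8},
    {"dp": [0.264,0.612,0.15],"yaw": 139.8},
    {"dp": [0.264,0.612,0.15],"yaw": 139.8},
    {"dp": [0.264,0.612,0.15],"yaw": 139.8},
    {"dp": [0.264,0.612,0.15],"yaw": 139.8},
    {"dp": [0.264,0.612,0.15],"yaw": 139.8},
    {"dp": [0.1887,0.9442,0.037],"yaw": 139.8},
    {"dp": [0.1887,0.9442,0.037],"yaw": 139.8},
    {"dp": [0.1887,0.9442,0.037],"yaw": 139.8},
    {"dp": [0.1887,0.9442,0.037],"yaw": 139.8}
  ],
  "grip": -1,
  "squeeze": 60
}}

```text
time_s: 1.77
tcp_pos: [0.5117, 0.1159, 0.3141]
eef_rot: [-180.0, 0.0, -14.8]
contact_force: [0.8, -1.4, -0.0]
gripper_width: 0.0878
gripper_force: 0.0
```

Request:
{"api": "apply_moves", "payload": {
  "targets": [
    {"dp": [0,0,0],"yaw": 0},
    {"dp": [0,0,0],"yaw": 0},
    {"dp": [0,0,0],"yaw": 0}
  ]
}}

```text
time_s: 2.02
tcp_pos: [0.5125, 0.1143, 0.3147]
eef_rot: [180.0, 0.0, -15.1]
contact_force: [1.2, -0.1, 0.0]
gripper_width: 0.0875
gripper_force: 0.0
```

Request:
{"api": "apply_moves", "payload": {
  "targets": [
    {"dp": [-0.038,0.218,-0.115],"yaw": 0},
    {"dp": [-0.038,0.218,-0.115],"yaw": 0},
    {"dp": [-0.038,0.218,-0.115],"yaw": 0},
    {"dp": [-0.038,0.218,-0.115],"yaw": 0},
    {"dp": [-0.038,0.218,-0.115],"yaw": 0},
    {"dp": [-0.038,0.218,-0.115],"yaw": 0},
    {"dp": [-0.038,0.218,-0.115],"yaw": 0},
    {"dp": [-0.038,0.218,-0.115],"yaw": 0},
    {"dp": [-0.038,0.218,-0.115],"yaw": 0}
  ]
}}

```text
time_s: 2.77
tcp_pos: [0.4755, 0.3312, 0.2]
eef_rot: [180.0, -0.0, -15.2]
contact_force: [-0.4, 0.2, 0.1]
gripper_width: 0.0876
gripper_force: 0.0
```

Run:
```python
from h import *
s=get_state();print(s['tcp_pos'],s['eef_rot'],s['contact_force'])
c=cap('scene'); save(cv2.resize(c['image'][60:290,280:480],(800,600)[0:1]*1+(600,) if 0 else (700,600)),'above')
```

```text
[0.47545247 0.3312245  0.20004835] [ 1.79986032e+02 -1.91221295e-02 -1.52477027e+01] [-0.37773328  0.15597336  0.09141836]
```

View pics/above.png

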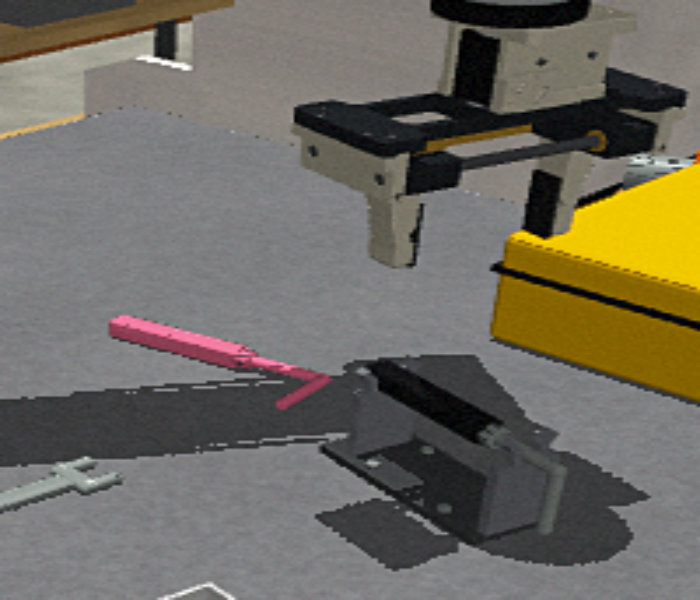

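Request:
{"api": "apply_moves", "payload": {
  "targets": [
    {"dp": [-0.0005,0.001,-0.04],"yaw": 0},
    {"dp": [-0.0005,0.001,-0.08],"yaw": 0},
    {"dp": [-0.0005,0.001,-0.1],"yaw": 0},
    {"dp": [-0.0005,0.001,-0.115],"yaw": 0},
    {"dp": [-0.0005,0.001,-0.122],"yaw": 0},
    {"dp": [-0.0005,0.001,-0.122],"yaw": 0},
    {"dp": [-0.0005,0.001,-0.122],"yaw": 0}
  ]
}}

```text
time_s: 3.4
tcp_pos: [0.4751, 0.3329, 0.079]
eef_rot: [-179.9, -0.1, -15.2]
contact_force: [-0.5, -0.4, 0.7]
gripper_width: 0.0878
gripper_force: 0.0
```

Request:
{"api": "apply_moves", "payload": {
  "targets": [
    {"dp": [0,0,0],"yaw": 0},
    {"dp": [0,0,0],"yaw": 0},
    {"dp": [0,0,0],"yaw": 0},
    {"dp": [0,0,0],"yaw": 0},
    {"dp": [0,0,0],"yaw": 0},
    {"dp": [0,0,0],"yaw": 0}
  ],
  "grip": 0.45,
  "squeeze": 5
}}

```text
time_s: 3.9
tcp_pos: [0.4741, 0.3332, 0.078]
eef_rot: [-180.0, -0.0, -15.2]
contact_force: [-0.2, -0.1, -0.1]
gripper_width: 0.0529
gripper_force: 0.0
```

Request:
{"api": "apply_moves", "payload": {
  "targets": [
    {"dp": [0,0,0],"yaw": 0},
    {"dp": [0,0,0],"yaw": 0},
    {"dp": [0,0,0],"yaw": 0},
    {"dp": [0,0,0],"yaw": 0},
    {"dp": [0,0,0],"yaw": 0},
    {"dp": [0,0,0],"yaw": 0},
    {"dp": [0,0,0],"yaw": 0},
    {"dp": [0,0,0],"yaw": 0}
  ],
  "grip": 1,
  "squeeze": 6
}}

```text
time_s: 4.57
tcp_pos: [0.4741, 0.3331, 0.0777]
eef_rot: [180.0, 0.0, -15.2]
contact_force: [-0.4, -0.5, -0.1]
gripper_width: 0.0022
gripper_force: 0.0
```

Run:
```python
from h import *
c=cap('scene'); a=cv2.resize(c['image'][150:290,340:460],(400,450))
t=cap('top');b=cv2.resize(t['image'][180:290,160:260],(400,450)); save(np.hstack([a,b]),'closed')
print(get_state())
```

```text
{'time_s': 4.6667, 'joints': array([ 5.44205377e+01,  1.86844816e+01, -2.15271849e+01,  1.22252737e-03,
       -4.97894255e+01,  2.04042076e+01]), 'qd': array([ 0.01241301, -0.08409848, -0.03846619, -0.03521096,  0.11553333,
       -0.06349173]), 'joint_torque': array([-1.05251384e-03, -5.02432466e+01,  2.38639194e+01,  5.66613704e+00,
        6.15342404e-02, -4.92210859e-05]), 'tcp_pos': array([0.47411807, 0.3330832 , 0.07774977]), 'eef_rot': array([ 1.79998651e+02, -4.94307541e-04, -1.51744655e+01]), 'contact_force': array([-0.82574909,  0.00397427, -0.62004439]), 'moment': array([-0.10449186,  0.20899941,  0.01601118]), 'gripper_force': 0.0, 'gripper_width': 0.0006322673918529049}
```

View pics/closed.png

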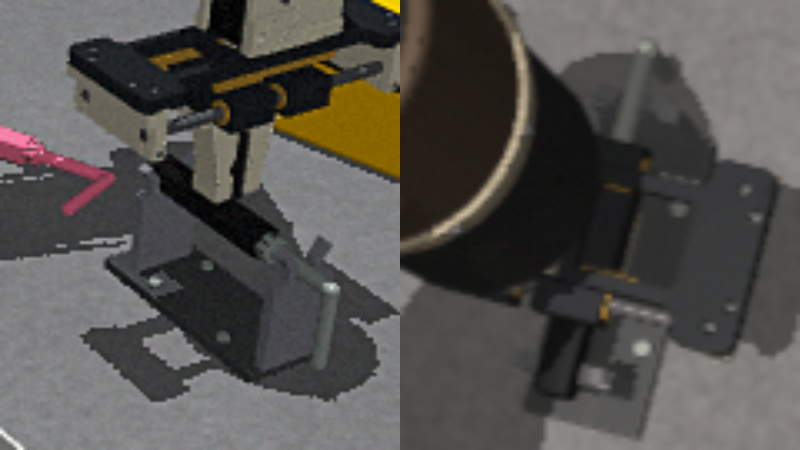

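Run:
```python
from h import *
W=cloud(load('scene'));im=load('scene')['image']
for v in range(188,222,2): print(v,[(tuple((W[v,u]*1e3).round().astype(int)) if W[v,u,2]==W[v,u,2] else None,int(im[v,u].max())) for u in (401,404,408,411,415)])
```

```text
188 [((np.int64(493), np.int64(274), np.int64(173)), 49), ((np.int64(487), np.int64(293), np.int64(163)), 29), ((np.int64(497), np.int64(291), np.int64(168)), 19), ((np.int64(502), np.int64(293), np.int64(169)), 23), ((np.int64(504), np.int64(303), np.int64(166)), 14)]
190 [((np.int64(468), np.int64(311), np.int64(144)), 105), ((np.int64(478), np.int64(307), np.int64(150)), 153), ((np.int64(498), np.int64(290), np.int64(165)), 13), ((np.int64(502), np.int64(294), np.int64(164)), 15), ((np.int64(486), np.int64(333), np.int64(143)), 130)]
192 [((np.int64(466), np.int64(315), np.int64(138)), 98), ((np.int64(478), np.int64(308), np.int64(145)), 133), ((np.int64(480), np.int64(319), np.int64(141)), 139), ((np.int64(483), np.int64(325), np.int64(140)), 102), ((np.int64(485), np.int64(335), np.int64(137)), 123)]
194 [((np.int64(468), np.int64(314), np.int64(134)), 98), ((np.int64(477), np.int64(310), np.int64(139)), 120), ((np.int64(480), np.int64(319), np.int64(137)), 134), ((np.int64(481), np.int64(328), np.int64(134)), 62), ((np.int64(486), np.int64(335), np.int64(133)), 127)]
196 [((np.
[... 2779 characters left out ...]
p.int64(81)), 20), ((np.int64(483), np.int64(324), np.int64(85)), 13), ((np.int64(486), np.int64(331), np.int64(84)), 15), ((np.int64(491), np.int64(336), np.int64(84)), 14)]
218 [((np.int64(465), np.int64(327), np.int64(71)), 8), ((np.int64(472), np.int64(327), np.int64(75)), 20), ((np.int64(485), np.int64(322), np.int64(83)), 18), ((np.int64(491), np.int64(324), np.int64(84)), 14), ((np.int64(496), np.int64(330), np.int64(84)), 18)]
220 [((np.int64(407), np.int64(414), np.int64(2)), 71), ((np.int64(474), np.int64(326), np.int64(71)), 9), ((np.int64(486), np.int64(322), np.int64(79)), 13), ((np.int64(493), np.int64(322), np.int64(81)), 20), ((np.int64(501), np.int64(323), np.int64(85)), 8)]
```

The picture shows the fingers shut above the handle (crop ~215,195). Depth puts the fingertips at z≈0.095, about 40 mm higher than the TCP reading implies, while x and y agree. I'll reopen and re-measure the height.

Request:
{"api": "apply_moves", "payload": {
  "targets": [
    {"dp": [0,0,0],"yaw": 0},
    {"dp": [0,0,0],"yaw": 0},
    {"dp": [0,0,0],"yaw": 0},
    {"dp": [0,0,0],"yaw": 0},
    {"dp": [0,0,0],"yaw": 0},
    {"dp": [0,0,0],"yaw": 0},
    {"dp": [0,0,0],"yaw": 0},
    {"dp": [0,0,0],"yaw": 0}
  ],
  "grip": 0
}}

```text
time_s: 5.33
tcp_pos: [0.4741, 0.3331, 0.0778]
eef_rot: [180.0, -0.0, -15.2]
contact_force: [-0.3, -0.5, -0.7]
gripper_width: 0.0426
gripper_force: 0.0
```

Run:
```python
from h import *
c=cap('scene');W=cloud(c);im=c['image'].max(-1)
s=get_state();print(s['tcp_pos'],s['gripper_width'])
yaw=np.radians(-15.17);d=np.array([np.cos(yaw),np.sin(yaw)]);n=np.array([-d[1],d[0]])
a=(W[...,:2]-s['tcp_pos'][:2])@d;b=(W[...,:2]-s['tcp_pos'][:2])@n
for lo in range(-60,60,5):
    m=(abs(a)<.016)&(b>=lo/1e3)&(b<(lo+5)/1e3)&(W[...,2]>.02)&(W[...,2]<.3)
    if m.any(): print(lo,m.sum(),(W[m][:,2].min()*1e3).round(),(a[m].min()*1e3).round(),(a[m].max()*1e3).round())
save(cv2.resize(c['image'][150:290,340:460],(600,600)),'open2')
```

```text
[0.47410822 0.33309807 0.0777824 ] 0.043399174761578896
-60 8 168.0 -16.0 14.0
-55 7 155.0 8.0 16.0
-50 54 150.0 -14.0 16.0
-45 110 113.0 -16.0 16.0
-40 169 95.0 -14.0 16.0
-35 97 96.0 -14.0 16.0
-30 74 93.0 -16.0 16.0
-25 83 96.0 -16.0 15.0
-20 65 200.0 -16.0 16.0
-15 195 197.0 -16.0 13.0
-10 65 69.0 -15.0 16.0
-5 24 81.0 -11.0 16.0
0 19 83.0 -14.0 14.0
5 13 83.0 -14.0 13.0
10 1 83.0 -7.0 -7.0
15 23 96.0 -6.0 11.0
20 197 93.0 -12.0 16.0
25 94 95.0 -14.0 16.0
30 51 95.0 4.0 14.0
35 33 99.0 7.0 13.0
40 14 133.0 9.0 15.0
45 4 181.0 7.0 12.0
50 4 181.0 12.0 14.0
55 1 182.0 13.0 13.0
```

View pics/open2.png

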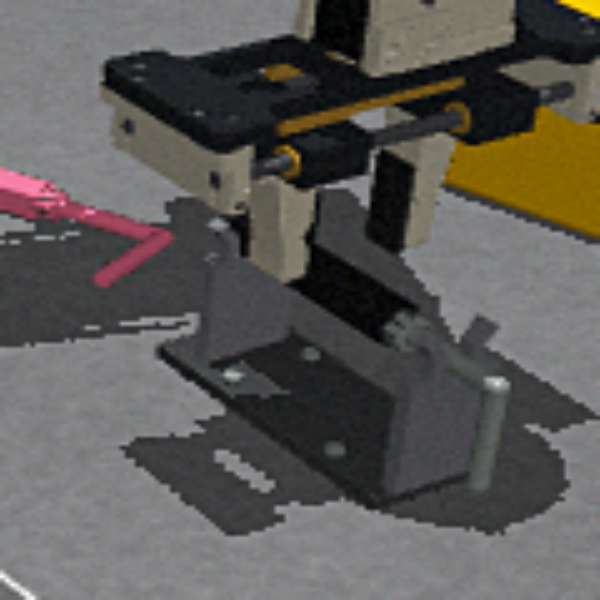

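The open fingers straddle the handle (left finger at 275,270, right at 415,235), with tips at z≈0.0945. I'll go down another 38 mm, watching the force.

Request:
{"api": "apply_moves", "payload": {
  "targets": [
    {"dp": [0,0,-0.01],"yaw": 0},
    {"dp": [0,0,-0.02],"yaw": 0},
    {"dp": [0,0,-0.028],"yaw": 0},
    {"dp": [0,0,-0.034],"yaw": 0},
    {"dp": [0,0,-0.038],"yaw": 0},
    {"dp": [0,0,-0.038],"yaw": 0}
  ]
}}

```text
time_s: 5.88
tcp_pos: [0.4736, 0.3325, 0.0383]
eef_rot: [179.9, 0.1, -15.2]
contact_force: [-0.9, 0.7, -0.2]
gripper_width: 0.0439
gripper_force: 0.0
```

Request:
{"api": "apply_moves", "payload": {
  "targets": [
    {"dp": [0,0,0],"yaw": 0},
    {"dp": [0,0,0],"yaw": 0},
    {"dp": [0,0,0],"yaw": 0},
    {"dp": [0,0,0],"yaw": 0},
    {"dp": [0,0,0],"yaw": 0},
    {"dp": [0,0,0],"yaw": 0}
  ],
  "grip": 1,
  "squeeze": 6
}}

```text
time_s: 6.38
tcp_pos: [0.4744, 0.3335, 0.0402]
eef_rot: [-179.9, -0.0, -15.2]
contact_force: [-0.2, 0.3, 2.0]
gripper_width: 0.0179
gripper_force: 6.0
```

Request:
{"api": "apply_moves", "payload": {
  "targets": [
    {"dp": [0,0,0],"yaw": 0},
    {"dp": [0,0,0],"yaw": 0},
    {"dp": [0,0,0],"yaw": 0}
  ],
  "grip": 1,
  "squeeze": 60
}}

```text
time_s: 6.63
tcp_pos: [0.4744, 0.3334, 0.0402]
eef_rot: [-180.0, -0.0, -15.2]
contact_force: [-0.7, 1.0, 4.0]
gripper_width: 0.0172
gripper_force: 60.0
```

Run:
```python
from h import *
for _ in range(4):
  s=get_state();print({k:np.round(s[k],4).tolist() for k in('time_s','tcp_pos','eef_rot','contact_force','moment','gripper_force','gripper_width')}); break
```

```text
{'time_s': 6.6333, 'tcp_pos': [0.4744, 0.3334, 0.0402], 'eef_rot': [-179.9585, -0.0225, -15.1634], 'contact_force': [-0.6925, 1.0277, 4.005], 'moment': [0.2183, 0.3295, -0.0604], 'gripper_force': 59.9964, 'gripper_width': 0.0172}
```

Request:
{"api": "apply_moves", "payload": {
  "targets": [
    {"dp": [0,0,0.005],"yaw": 0},
    {"dp": [0,0,0.015],"yaw": 0},
    {"dp": [0,0,0.03],"yaw": 0},
    {"dp": [0,0,0.05],"yaw": 0},
    {"dp": [0,0,0.08],"yaw": 0},
    {"dp": [0,0,0.11],"yaw": 0},
    {"dp": [0,0,0.11],"yaw": 0},
    {"dp": [0,0,0.11],"yaw": 0}
  ]
}}

```text
time_s: 7.3
tcp_pos: [0.4744, 0.3334, 0.1519]
eef_rot: [-179.8, -0.1, -15.2]
contact_force: [-0.5, -0.1, -3.6]
gripper_width: 0.0176
gripper_force: 60.0
```

```bash
cat > m.py <<'E'
from h import *
from scipy.optimize import least_squares
c=cap('top');W=cloud(c);g=cv2.cvtColor(c['image'],cv2.COLOR_RGB2GRAY).astype(np.float32)
yaw=np.radians(79.57-180); X=np.array([np.cos(yaw),np.sin(yaw)]);Y=np.array([-X[1],X[0]])
o=np.array([.5668,.0643])+.0475*X
def rect(z,sx,sy):
    gx,gy=np.meshgrid(sx,sy); P=np.concatenate([o+gx[...,None]*X+gy[...,None]*Y,np.full(gx.shape+(1,),z)],-1)
    Q=P@c['R'].T+c['t']; q=np.stack([Q[...,0]/Q[...,2]*c['fx']+c['cx'],Q[...,1]/Q[...,2]*c['fy']+c['cy']],-1).astype(np.float32)
    return cv2.remap(g,q[...,0],q[...,1],cv2.INTER_LINEAR)
sx=np.arange(.005,.17,.002); sy=np.arange(-.105,.105,.00025)
A=cv2.GaussianBlur(rect(.032,sx,sy),(1,9),0)
G=np.diff(A,axis=0)
# each edge: follow max |gradient| of given sign near guess, fit line y=a+b*x robustly
for name,y0,sg in [('slot+ hi',.050,1),('slot+ lo',.039,-1),('slot0 hi',0,1),('slot0 lo',-.0127,-1),('slot- hi',-.0515,1),('slot- lo',-.063,-1),('edge+',.084,-1),('edge-',-.0955,1)]:
    k=np.where(abs(sy[:-1]-y0)<.006)[0]; e=sy[k[np.argmax(sg*G[k],axis=0)]]
    f=least_squares(lambda p:p[0]+p[1]*sx-e,[y0,0],loss='cauchy',f_scale=.0005).x
    print(name,(f[0]*1e3).round(2),'slope deg',np.degrees(f[1]).round(2),'y@115',((f[0]+f[1]*.115)*1e3).round(2),'mad',(np.median(abs(f[0]+f[1]*sx-e))*1e3).round(2))
# nut ends at z=.025 ; open end
sx=np.arange(-.02,.16,.00025)
B=rect(.025,sx,np.arange(.038,.0445,.0005)).mean(0)
print([(int(sx[i]*1e3),int(B[i])) for i in range(0,len(sx),8)])
E
python3 m.py
python3 - <<'E'
import sys; sys.path.insert(0,'.')
from h import *
s=get_state();print({k:np.round(s[k],4).tolist() for k in('time_s','tcp_pos','eef_rot','contact_force','moment','gripper_force','gripper_width')})
c=cap('scene');W=cloud(c);T=s['tcp_pos'];yaw=np.radians(s['eef_rot'][2]);d=np.array([np.cos(yaw),np.sin(yaw)]);n=np.array([-d[1],d[0]])
a=(W[...,:2]-T[:2])@d;b=(W[...,:2]-T[:2])@n;z=W[...,2]
q=(abs(b)<.015)&(a>.06)&(a<.13)&(z>.1)&(z<.22)
for lo in np.arange(.06,.13,.004):
    m=q&(a>=lo)&(a<lo+.004)
    if m.any(): print(round(lo*1e3),m.sum(),(b[m].mean()*1e3).round(1),(z[m].min()*1e3).round(),(z[m].max()*1e3).round())
h=q&(z<.16); print('hook',h.sum(),(a[h].mean()*1e3).round(1),(b[h].mean()*1e3).round(1),a[h].min(),a[h].max())
E
```

```text
slot+ hi 50.14 slope deg 0.12 y@115 50.38 mad 0.44
slot+ lo 39.65 slope deg -0.02 y@115 39.61 mad 0.61
slot0 hi 3.57 slope deg -0.13 y@115 3.32 mad 0.51
slot0 lo -15.49 slope deg 0.02 y@115 -15.44 mad 0.44
slot- hi -51.35 slope deg 0.04 y@115 -51.26 mad 0.46
slot- lo -62.6 slope deg -0.01 y@115 -62.62 mad 0.38
edge+ 82.02 slope deg 0.03 y@115 82.08 mad 0.53
edge- -95.04 slope deg 0.02 y@115 -95.01 mad 0.28
[(-20, 228), (-18, 229), (-15, 229), (-13, 229), (-11, 229), (-9, 229), (-7, 229), (-5, 229), (-3, 229), (-1, 208), (0, 146), (2, 115), (4, 129), (6, 134), (8, 133), (10, 132), (12, 132), (14, 131), (16, 131), (18, 132), (20, 133), (22, 134), (24, 134), (26, 135), (28, 133), (30, 132), (32, 134), (34, 133), (36, 132), (38, 133), (40, 131), (42, 131), (44, 132), (46, 130), (48, 130), (50, 131), (52, 128), (54, 129), (56, 130), (58, 131), (60, 132), (62, 132), (64, 133), (66, 131), (68, 131), (70, 127), (72, 150), (74, 166), (76, 164), (78, 164), (80, 164), (82, 164), (84, 162), (86, 144), (88, 122), (90, 118), (92, 121), (94, 147), (96, 163), (98, 164), (100, 165), (102, 165), (104,
[... 161 characters left out ...]
(132, 73), (134, 72), (136, 70), (138, 72), (140, 83), (142, 122), (144, 143), (146, 138), (148, 134), (150, 134), (152, 134), (154, 133), (156, 132), (158, 134)]
{'time_s': 7.35, 'tcp_pos': [0.4736, 0.3326, 0.1502], 'eef_rot': [-179.9836, 0.0251, -15.1957], 'contact_force': [-0.2167, -0.1295, -2.9623], 'moment': [-0.0934, 0.2951, -0.0297], 'gripper_force': 59.9931, 'gripper_width': 0.0176}
60 9 -3.6 184.0 191.0
64 9 -3.1 184.0 192.0
68 8 -3.3 183.0 191.0
72 13 -3.6 183.0 192.0
76 11 -2.9 183.0 191.0
80 8 -3.5 181.0 191.0
84 12 -3.8 183.0 192.0
88 9 -3.3 185.0 192.0
92 29 -3.6 133.0 192.0
96 72 -3.4 132.0 192.0
100 70 -1.9 133.0 190.0
hook 73 99.0 -2.8 0.09364569781358928 0.10353426155966679
```

Request:
{"api": "apply_moves", "payload": {
  "targets": [
    {"dp": [0.03,-0.08,0.005],"yaw": -14},
    {"dp": [0.06,-0.16,0.005],"yaw": -28},
    {"dp": [0.124,-0.342,0],"yaw": -85.3},
    {"dp": [0.124,-0.342,0],"yaw": -85.3},
    {"dp": [0.124,-0.342,0],"yaw": -85.3},
    {"dp": [0.124,-0.342,0],"yaw": -85.3},
    {"dp": [0.124,-0.342,0],"yaw": -85.3},
    {"dp": [0.124,-0.342,0],"yaw": -85.3},
    {"dp": [0.124,-0.342,0],"yaw": -85.3},
    {"dp": [0.124,-0.342,0],"yaw": -85.3},
    {"dp": [0.124,-0.342,0],"yaw": -85.3},
    {"dp": [0.124,-0.342,0],"yaw": -85.3},
    {"dp": [0.124,-0.342,0],"yaw": -85.3},
    {"dp": [0.124,-0.342,-0.04],"yaw": -85.3},
    {"dp": [0.124,-0.342,-0.06],"yaw": -85.3},
    {"dp": [0.124,-0.342,-0.06],"yaw": -85.3},
    {"dp": [0.124,-0.342,-0.06],"yaw": -85.3}
  ]
}}

```text
time_s: 8.82
tcp_pos: [0.5969, -0.0092, 0.0884]
eef_rot: [179.8, -0.1, -100.3]
contact_force: [0.7, -0.1, -1.4]
gripper_width: 0.0176
gripper_force: 60.0
```

```bash
cat > hov.py <<'E'
from h import *
s=get_state();print({k:np.round(s[k],4).tolist() for k in('time_s','tcp_pos','eef_rot','contact_force','moment','gripper_force','gripper_width')})
yaw=np.radians(-100.43); X=np.array([np.cos(yaw),np.sin(yaw)]);Y=np.array([-X[1],X[0]]);o=np.array([.5582,.0176])
def pl(P): return np.concatenate([((P[...,:2]-o)@X)[...,None],((P[...,:2]-o)@Y)[...,None],P[...,2:]],-1)*1e3
T=pl(s['tcp_pos']); print('tcp plate',T.round(1),'hook expected',(T+[96.3,0,-20.2]).round(1))
ims=[]
for n in('top','scene'):
    c=cap(n);P=pl(cloud(c)); im=c['image']
    H=T+[96.3,0,-20.2]
    z=P[...,2]
    m=(abs(P[...,0]-H[0])<25)&(abs(P[...,1]-H[1])<15)&(z>max(H[2]-5,78 if H[2]>70 else 0))&(z<H[2]+70)
    hk=m&(z<H[2]+45)
    if n=='scene': print('scene hook n',hk.sum(),'mean',P[hk].mean(0).round(1),'min',np.percentile(P[hk],3,axis=0).round(1),'max',np.percentile(P[hk],97,axis=0).round(1)); 
    br=m&(z>H[2]+50)
    print(n,'bar y med',np.median(P[br][:,1]).round(1),'x max',np.percentile(P[br][:,0],98).round(1),'n',br.sum())
    for lo in (0,4,8,12): 
        q=(abs(P[...,1]-44.3)<12)&(z>65)&(z<79)&(abs(P[...,0]-134)<12)
    print(' stud',q.sum(),P[q].min(0).round(1) if q.any() else '',P[q].max(0).round(1) if q.any() else '')
    # crop
    Q=np.append(o+.115*X+.045*Y,.03)@c['R'].T+c['t'];u,v=int(Q[0]/Q[2]*c['fx']+c['cx']),int(Q[1]/Q[2]*c['fy']+c['cy'])
    print(n,'crop centre',u,v); ims.append(cv2.resize(im[v-45:v+30,u-40:u+40],(400,375),interpolation=cv2.INTER_CUBIC))
import sys
save(np.hstack(ims),sys.argv[1])
E
python3 hov.py hov1
```

```text
{'time_s': 8.8167, 'tcp_pos': [0.5969, -0.0092, 0.0884], 'eef_rot': [179.7864, -0.1267, -100.2971], 'contact_force': [0.6938, -0.0826, -1.4048], 'moment': [0.113, -0.0565, -0.0035], 'gripper_force': 59.9932, 'gripper_width': 0.0176}
tcp plate [19.4 42.9 88.4] hook expected [115.7  42.9  68.2]
top bar y med 42.6 x max 121.5 n 98
 stud 28 [128.9  39.8  65.2] [138.2  48.6  77.9]
top crop centre 435 185
scene hook n 213 mean [123.4  46.   86.1] min [113.6  40.7  65.1] max [137.5  48.8 111.8]
scene bar y med 46.4 x max 121.6 n 185
 stud 62 [122.2  39.6  65. ] [138.4  48.6  78.5]
scene crop centre 282 382
```

View pics/hov1.png

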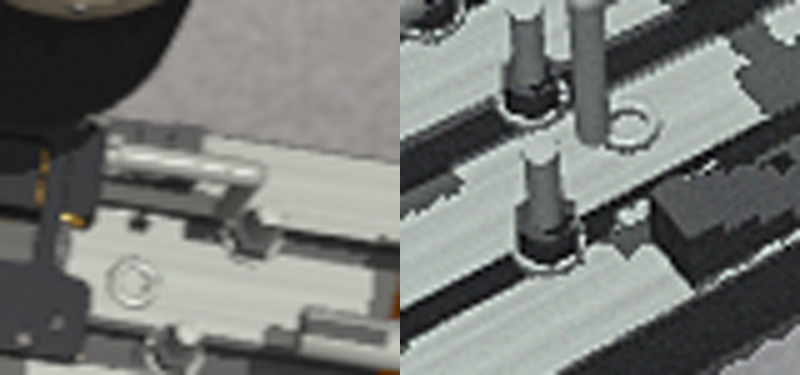

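The crop shows the hook hanging over the slot, between the nut's end (top crop ~185,225) and its bolt (~250,240). The measured stud is at plate (133.5, 44.2), so the target is hook at (114.7, 44.2). I'll settle and lower to just above the plate.

Request:
{"api": "apply_moves", "payload": {
  "targets": [
    {"dp": [0,0,-0.01],"yaw": 0},
    {"dp": [0,0,-0.02],"yaw": 0},
    {"dp": [0,0,-0.028],"yaw": 0},
    {"dp": [0,0,-0.028],"yaw": 0},
    {"dp": [0,0,-0.028],"yaw": 0},
    {"dp": [0,0,-0.028],"yaw": 0}
  ]
}}

```text
time_s: 9.42
tcp_pos: [0.5983, -0.0089, 0.0618]
eef_rot: [-180.0, -0.0, -100.5]
contact_force: [-0.2, -0.4, -1.5]
gripper_width: 0.0174
gripper_force: 60.0
```

```bash
python3 hov.py hov2; sed -n 1,1p h.py >/dev/null
python3 - <<'E'
from h import *
p=np.array([get_state()['tcp_pos']]);print(p)
for n in('top','scene'):
    c=load(n)
yaw=np.radians(-100.43); X=np.array([np.cos(yaw),np.sin(yaw)]);Y=np.array([-X[1],X[0]]);o=np.array([.5582,.0176])
c=load('scene');W=cloud(c);P=np.stack([(W[...,:2]-o)@X,(W[...,:2]-o)@Y,W[...,2]],-1)*1e3
for lo in range(32,96,5):
    m=(P[...,2]>=lo)&(P[...,2]<lo+5)&(P[...,0]>105)&(P[...,0]<124.5)&(P[...,1]>36)&(P[...,1]<54)
    if m.any(): q=P[m]; print(lo,m.sum(),q.min(0).round(1)[:2],q.max(0).round(1)[:2])
E
```

```text
{'time_s': 9.4167, 'tcp_pos': [0.5983, -0.0089, 0.0618], 'eef_rot': [-179.9977, -0.009, -100.46], 'contact_force': [-0.1829, -0.3916, -1.4685], 'moment': [0.0099, 0.0858, 0.0024], 'gripper_force': 59.9932, 'gripper_width': 0.0174}
tcp plate [18.8 44.2 61.8] hook expected [115.1  44.2  41.6]
top bar y med 43.4 x max 121.4 n 92
 stud 28 [122.1  38.9  65.9] [137.8  48.7  78.1]
top crop centre 435 185
scene hook n 382 mean [126.2  47.1  58.7] min [102.4  39.5  37.4] max [139.1  58.   83.2]
scene bar y med 46.2 x max 121.1 n 174
 stud 62 [128.7  39.1  65.1] [138.3  48.5  76.8]
scene crop centre 282 382
[[ 0.5984829  -0.00884109  0.06217851]]
32 47 [105.4  36. ] [124.2  54. ]
37 1 [123.   44.9] [123.   44.9]
42 11 [112.6  44.1] [122.1  48.9]
47 16 [112.4  42.6] [121.7  48.6]
52 16 [113.   43.5] [121.5  48.2]
57 17 [112.9  43.6] [121.6  48.5]
62 15 [114.6  41.2] [121.4  48.6]
67 15 [114.9  41.4] [121.6  49.1]
72 19 [114.3  42.8] [121.6  49. ]
77 16 [114.5  42.9] [121.4  49.2]
82 19 [113.1  42.9] [121.7  48.5]
87 15 [112.9  43.4] [122.3  48.1]
92 22 [105.   40.2] [121.2  49.2]
```

Relative to the stud, seen in the same camera, the hook is 16.7 mm in front and should be about 18.5 mm. I'll shift 2 mm outward and feel down.

Request:
{"api": "apply_moves", "payload": {
  "targets": [
    {"dp": [0.0004,0.002,0],"yaw": 0},
    {"dp": [0.0004,0.002,-0.003],"yaw": 0},
    {"dp": [0.0004,0.002,-0.006],"yaw": 0},
    {"dp": [0.0004,0.002,-0.008],"yaw": 0},
    {"dp": [0.0004,0.002,-0.01],"yaw": 0},
    {"dp": [0.0004,0.002,-0.012],"yaw": 0},
    {"dp": [0.0004,0.002,-0.0125],"yaw": 0},
    {"dp": [0.0004,0.002,-0.0125],"yaw": 0}
  ]
}}

```text
time_s: 10.18
tcp_pos: [0.5984, -0.007, 0.049]
eef_rot: [180.0, -0.0, -100.5]
contact_force: [0.2, 0.1, -2.5]
gripper_width: 0.0175
gripper_force: 60.0
```

Request:
{"api": "apply_moves", "payload": {
  "targets": [
    {"dp": [0,0,-0.0015],"yaw": 0},
    {"dp": [0,0,-0.003],"yaw": 0},
    {"dp": [0,0,-0.0045],"yaw": 0},
    {"dp": [0,0,-0.006],"yaw": 0},
    {"dp": [0,0,-0.006],"yaw": 0}
  ]
}}

```text
time_s: 10.6
tcp_pos: [0.5983, -0.0069, 0.0429]
eef_rot: [180.0, -0.0, -100.5]
contact_force: [-0.2, -0.3, -1.6]
gripper_width: 0.0176
gripper_force: 60.0
```

Free at tip ≈ 0.0227, below the nut's top. Continuing past the bolt head level.

Request:
{"api": "apply_moves", "payload": {
  "targets": [
    {"dp": [0,0,-0.0015],"yaw": 0},
    {"dp": [0,0,-0.003],"yaw": 0},
    {"dp": [0,0,-0.0045],"yaw": 0},
    {"dp": [0,0,-0.006],"yaw": 0},
    {"dp": [0,0,-0.006],"yaw": 0}
  ]
}}

```text
time_s: 11.02
tcp_pos: [0.5983, -0.007, 0.0369]
eef_rot: [180.0, -0.0, -100.5]
contact_force: [-0.4, 0.2, -2.5]
gripper_width: 0.0176
gripper_force: 60.0
```

Request:
{"api": "apply_moves", "payload": {
  "targets": [
    {"dp": [0,0,-0.001],"yaw": 0},
    {"dp": [0,0,-0.002],"yaw": 0},
    {"dp": [0,0,-0.003],"yaw": 0},
    {"dp": [0,0,-0.0035],"yaw": 0},
    {"dp": [0,0,-0.0035],"yaw": 0}
  ]
}}

```text
time_s: 11.43
tcp_pos: [0.5984, -0.0069, 0.0336]
eef_rot: [180.0, -0.0, -100.5]
contact_force: [-0.3, -1.2, -2.1]
gripper_width: 0.0175
gripper_force: 60.0
```

```bash
python3 hov.py hov3
```

```text
{'time_s': 11.4333, 'tcp_pos': [0.5984, -0.0069, 0.0336], 'eef_rot': [179.9853, -0.0068, -100.4741], 'contact_force': [-0.3088, -1.2393, -2.1302], 'moment': [0.0214, 0.106, -0.0613], 'gripper_force': 59.9931, 'gripper_width': 0.0175}
tcp plate [16.9 44.  33.6] hook expected [113.2  44.   13.4]
top bar y med 43.1 x max 137.1 n 117
 stud 28 [129.4  39.4  68.1] [138.5  49.4  78.4]
top crop centre 435 185
scene hook n 466 mean [117.4  46.5  38.8] min [90.6 31.4 25.5] max [137.7  58.2  55.9]
scene bar y med 45.6 x max 137.6 n 223
 stud 58 [128.5  38.5  65.5] [138.6  49.   76.4]
scene crop centre 282 382
```

View pics/hov3.png

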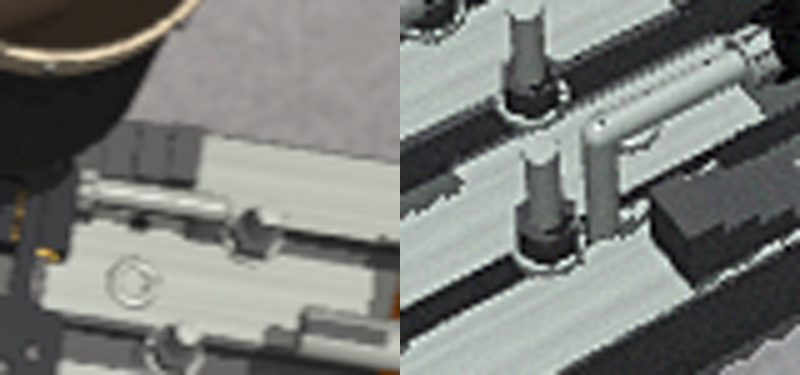

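The hook is in the gap in front of the bolt (scene crop 600,235) with no contact force. Dragging outward.

Request:
{"api": "apply_moves", "payload": {
  "targets": [
    {"dp": [0.0003,0.0015,0],"yaw": 0},
    {"dp": [0.0005,0.003,0],"yaw": 0},
    {"dp": [0.0008,0.0045,0],"yaw": 0},
    {"dp": [0.0011,0.006,0],"yaw": 0},
    {"dp": [0.0014,0.0075,0],"yaw": 0},
    {"dp": [0.0017,0.009,0],"yaw": 0},
    {"dp": [0.0019,0.0105,0],"yaw": 0},
    {"dp": [0.0022,0.012,0],"yaw": 0}
  ]
}}

```text
time_s: 12.2
tcp_pos: [0.5994, 0.0033, 0.0331]
eef_rot: [179.9, -0.2, -100.5]
contact_force: [0.7, -9.3, -4.1]
gripper_width: 0.0178
gripper_force: 60.0
```

```bash
cat > st.py <<'E'
from h import *
s=get_state();print({k:np.round(s[k],4).tolist() for k in('time_s','tcp_pos','eef_rot','contact_force','moment','gripper_width')})
yaw=np.radians(-100.43); X=np.array([np.cos(yaw),np.sin(yaw)]);Y=np.array([-X[1],X[0]]);o=np.array([.5582,.0176])
d=s['tcp_pos'][:2]-o;f=s['contact_force'][:2]
print('hook',(d@X*1e3+96.6).round(1),(d@Y*1e3).round(1),'F plate',(f@X).round(1),(f@Y).round(1))
E
python3 st.py
```

```text
{'time_s': 12.2, 'tcp_pos': [0.5994, 0.0033, 0.0331], 'eef_rot': [179.8565, -0.1633, -100.4805], 'contact_force': [0.748, -9.3425, -4.1256], 'moment': [-3.3629, -0.0197, 0.212], 'gripper_width': 0.0178}
hook 103.2 43.1 F plate 9.1 2.4
```

Request:
{"api": "apply_moves", "payload": {
  "targets": [
    {"dp": [0.0008,0.0025,0],"yaw": 0},
    {"dp": [0.0013,0.005,0],"yaw": 0},
    {"dp": [0.0018,0.0075,0],"yaw": 0},
    {"dp": [0.0022,0.01,0],"yaw": 0},
    {"dp": [0.0027,0.0125,0],"yaw": 0},
    {"dp": [0.0032,0.015,0],"yaw": 0},
    {"dp": [0.0036,0.0175,0],"yaw": 0},
    {"dp": [0.0041,0.02,0],"yaw": 0},
    {"dp": [0.0045,0.0225,0],"yaw": 0},
    {"dp": [0.005,0.025,0],"yaw": 0},
    {"dp": [0.0055,0.0275,0],"yaw": 0},
    {"dp": [0.0059,0.03,0],"yaw": 0},
    {"dp": [0.0059,0.03,0],"yaw": 0}
  ]
}}

```text
time_s: 13.28
tcp_pos: [0.6056, 0.0339, 0.0332]
eef_rot: [179.9, -0.1, -100.5]
contact_force: [-1.2, -2.9, -3.3]
gripper_width: 0.0173
gripper_force: 60.0
```

```bash
python3 st.py
```

```text
{'time_s': 13.2833, 'tcp_pos': [0.6056, 0.0339, 0.0332], 'eef_rot': [179.8842, -0.129, -100.483], 'contact_force': [-1.2002, -2.9446, -3.3244], 'moment': [-1.4402, 0.3233, 0.0194], 'gripper_width': 0.0173}
hook 72.0 43.7 F plate 3.1 -0.6
```

Request:
{"api": "apply_moves", "payload": {
  "targets": [
    {"dp": [0.0005,0.0025,0],"yaw": 0},
    {"dp": [0.0009,0.005,0],"yaw": 0},
    {"dp": [0.0014,0.0075,0],"yaw": 0},
    {"dp": [0.0018,0.01,0],"yaw": 0},
    {"dp": [0.0023,0.0125,0],"yaw": 0},
    {"dp": [0.0028,0.015,0],"yaw": 0},
    {"dp": [0.0032,0.0175,0],"yaw": 0},
    {"dp": [0.0037,0.02,0],"yaw": 0},
    {"dp": [0.0041,0.0225,0],"yaw": 0},
    {"dp": [0.0046,0.025,0],"yaw": 0},
    {"dp": [0.0051,0.0275,0],"yaw": 0},
    {"dp": [0.0055,0.03,0],"yaw": 0},
    {"dp": [0.006,0.0325,0],"yaw": 0},
    {"dp": [0.0064,0.035,0],"yaw": 0},
    {"dp": [0.0069,0.0375,0],"yaw": 0},
    {"dp": [0.0074,0.04,0],"yaw": 0},
    {"dp": [0.0078,0.0425,0],"yaw": 0}
  ]
}}

```text
time_s: 14.7
tcp_pos: [0.6128, 0.0755, 0.0329]
eef_rot: [179.8, -0.2, -100.5]
contact_force: [-0.2, -9.3, -4.6]
gripper_width: 0.0172
gripper_force: 60.0
```

```bash
python3 st.py
```

```text
{'time_s': 14.7, 'tcp_pos': [0.6128, 0.0755, 0.0329], 'eef_rot': [179.8215, -0.2101, -100.4948], 'contact_force': [-0.1562, -9.2649, -4.5568], 'moment': [-3.5009, -0.0117, 0.1205], 'gripper_width': 0.0172}
hook 29.8 43.2 F plate 9.1 1.5
```

Request:
{"api": "apply_moves", "payload": {
  "targets": [
    {"dp": [0.0006,0.002,0],"yaw": 0},
    {"dp": [0.001,0.004,0],"yaw": 0},
    {"dp": [0.0014,0.006,0],"yaw": 0},
    {"dp": [0.0018,0.008,0],"yaw": 0},
    {"dp": [0.0021,0.01,0],"yaw": 0},
    {"dp": [0.0025,0.012,0],"yaw": 0},
    {"dp": [0.0029,0.014,0],"yaw": 0},
    {"dp": [0.0032,0.016,0],"yaw": 0},
    {"dp": [0.0036,0.018,0],"yaw": 0},
    {"dp": [0.004,0.02,0],"yaw": 0},
    {"dp": [0.0043,0.022,0],"yaw": 0},
    {"dp": [0.0047,0.024,0],"yaw": 0},
    {"dp": [0.0051,0.026,0],"yaw": 0},
    {"dp": [0.0054,0.028,0],"yaw": 0},
    {"dp": [0.0058,0.03,0],"yaw": 0},
    {"dp": [0.0062,0.032,0],"yaw": 0},
    {"dp": [0.0066,0.034,0],"yaw": 0},
    {"dp": [0.0066,0.034,0],"yaw": 0}
  ]
}}

```text
time_s: 16.2
tcp_pos: [0.6212, 0.1121, 0.0338]
eef_rot: [-180.0, 0.0, -100.5]
contact_force: [0.1, -0.6, -2.7]
gripper_width: 0.0177
gripper_force: 60.0
```

```bash
python3 st.py
cat > nut.py <<'E'
from h import *
yaw=np.radians(-100.43); X=np.array([np.cos(yaw),np.sin(yaw)]);Y=np.array([-X[1],X[0]]);o=np.array([.5582,.0176])
import sys
for n in('scene','top'):
    c=cap(n);W=cloud(c);P=np.stack([(W[...,:2]-o)@X,(W[...,:2]-o)@Y,W[...,2]],-1)*1e3
    m=(P[...,0]>-88)&(P[...,0]<-2)&(P[...,1]>20)&(P[...,1]<65)&(P[...,2]>7)&(P[...,2]<45)
    v,u=np.where(m); print(n,m.sum(),P[m].min(0).round(1) if m.any() else'',P[m].max(0).round(1) if m.any() else '',np.percentile(P[m],[5,50,95],axis=0).round().tolist() if m.any() else '')
E
python3 nut.py
```

```text
{'time_s': 16.2, 'tcp_pos': [0.6212, 0.1121, 0.0338], 'eef_rot': [-179.9861, 0.0155, -100.4624], 'contact_force': [0.0533, -0.6119, -2.6662], 'moment': [0.0884, 0.0692, -0.0014], 'gripper_width': 0.0177}
hook -7.7 44.9 F plate 0.6 0.2
scene 240 [-47.1  28.9   7.1] [-2.1 51.3 44.8] [[-44.0, 33.0, 10.0], [-24.0, 44.0, 18.0], [-3.0, 49.0, 40.0]]
top 180 [-57.8  24.5   7.1] [-2.3 52.6 44.6] [[-43.0, 30.0, 8.0], [-25.0, 39.0, 16.0], [-7.0, 47.0, 26.0]]
```

Request:
{"api": "apply_moves", "payload": {
  "targets": [
    {"dp": [0,0,0.004],"yaw": 0},
    {"dp": [0,0,0.012],"yaw": 0},
    {"dp": [0,0,0.03],"yaw": 0},
    {"dp": [0,0,0.06],"yaw": 0},
    {"dp": [0,0,0.09],"yaw": 0},
    {"dp": [0,0,0.117],"yaw": 0},
    {"dp": [0,0,0.117],"yaw": 0},
    {"dp": [0,0,0.117],"yaw": 0}
  ]
}}

```text
time_s: 16.97
tcp_pos: [0.6221, 0.1121, 0.1536]
eef_rot: [-179.8, 0.2, -100.5]
contact_force: [-0.8, -0.7, -3.4]
gripper_width: 0.0176
gripper_force: 60.0
```

```bash
python3 st.py; python3 nut.py
```

```text
{'time_s': 16.9667, 'tcp_pos': [0.6221, 0.1121, 0.1536], 'eef_rot': [-179.7784, 0.1687, -100.4724], 'contact_force': [-0.7925, -0.7339, -3.3795], 'moment': [0.074, 0.1394, 0.0103], 'gripper_width': 0.0176}
hook -7.9 45.7 F plate 0.9 -0.6
scene 219 [-47.5  28.4   7. ] [-10.   51.9  22.7] [[-44.0, 33.0, 9.0], [-27.0, 42.0, 17.0], [-12.0, 49.0, 21.0]]
top 161 [-75.   22.2   7.1] [-2.4 55.7 23.2] [[-43.0, 30.0, 8.0], [-26.0, 37.0, 16.0], [-11.0, 49.0, 22.0]]
```

The nut lies in the tray, at plate x -47 to -10 and y about 41, clear of the slot. Returning to above the rest.

Request:
{"api": "apply_moves", "payload": {
  "targets": [
    {"dp": [-0.147,0.2213,0],"yaw": 85.3},
    {"dp": [-0.147,0.2213,0],"yaw": 85.3},
    {"dp": [-0.147,0.2213,0],"yaw": 85.3},
    {"dp": [-0.147,0.2213,0],"yaw": 85.3},
    {"dp": [-0.147,0.2213,0],"yaw": 85.3},
    {"dp": [-0.147,0.2213,0],"yaw": 85.3},
    {"dp": [-0.147,0.2213,0],"yaw": 85.3},
    {"dp": [-0.147,0.2213,0],"yaw": 85.3},
    {"dp": [-0.147,0.2213,0],"yaw": 85.3},
    {"dp": [-0.147,0.2213,0],"yaw": 85.3},
    {"dp": [-0.147,0.2213,0],"yaw": 85.3},
    {"dp": [-0.147,0.2213,0],"yaw": 85.3},
    {"dp": [-0.147,0.2213,0],"yaw": 85.3},
    {"dp": [-0.147,0.2213,0],"yaw": 85.3},
    {"dp": [-0.147,0.2213,0],"yaw": 85.3},
    {"dp": [-0.147,0.2213,0],"yaw": 85.3},
    {"dp": [-0.147,0.2213,0],"yaw": 85.3}
  ]
}}

```text
time_s: 18.48
tcp_pos: [0.474, 0.3328, 0.1505]
eef_rot: [180.0, 0.0, -15.3]
contact_force: [0.6, 0.4, -2.2]
gripper_width: 0.0174
gripper_force: 60.0
```

```bash
cat > hk.py <<'E'
from h import *
s=get_state();print({k:np.round(s[k],4).tolist() for k in('time_s','tcp_pos','eef_rot','contact_force','moment','gripper_force','gripper_width')})
c=cap('scene');W=cloud(c);T=np.array([.4744,.3334]);yaw=np.radians(-15.17);d=np.array([np.cos(yaw),np.sin(yaw)]);n=np.array([-d[1],d[0]])
dz=s['tcp_pos'][2]-.0402
print('offset from rest pose along/across/up',((s['tcp_pos'][:2]-T)@d*1e3).round(1),((s['tcp_pos'][:2]-T)@n*1e3).round(1),(dz*1e3).round(1))
a=(W[...,:2]-T)@d;b=(W[...,:2]-T)@n;z=W[...,2]-dz
q=(abs(b)<.015)&(a>.03)&(a<.13)&(z>-.01)&(z<.1)&(z+dz>.015)
for lo in np.arange(.04,.12,.006):
    m=q&(a>=lo)&(a<lo+.006)
    if m.sum()>3: print(round(lo*1e3),m.sum(),(b[m].mean()*1e3).round(1),(z[m].min()*1e3).round(),(np.percentile(z[m],90)*1e3).round(1))
h=q&(z<.05)&(a>.085); print('hook',h.sum(),(a[h].mean()*1e3).round(1),(b[h].mean()*1e3).round(1),a[h].max())
E
python3 hk.py
```

```text
{'time_s': 18.4833, 'tcp_pos': [0.474, 0.3328, 0.1505], 'eef_rot': [179.9791, 0.0099, -15.2803], 'contact_force': [0.6007, 0.4351, -2.1838], 'moment': [-0.0871, 0.1472, 0.0313], 'gripper_force': 59.9932, 'gripper_width': 0.0174}
offset from rest pose along/across/up -0.3 -0.7 110.3
40 28 -6.2 70.0 84.7
46 37 -4.0 69.0 83.4
52 15 -4.1 73.0 80.9
58 12 -4.5 72.0 81.6
64 17 -4.1 72.0 81.2
70 12 -4.1 74.0 80.6
76 17 -3.8 73.0 80.9
82 14 -3.9 72.0 80.7
88 20 -3.8 23.0 81.1
94 100 -4.4 22.0 78.3
100 61 -2.6 23.0 72.1
hook 75 98.9 -3.7 0.10454759937424027
```

Request:
{"api": "apply_moves", "payload": {
  "targets": [
    {"dp": [0.0004,0.0006,0],"yaw": 0.1},
    {"dp": [0.0004,0.0006,-0.03],"yaw": 0.1},
    {"dp": [0.0004,0.0006,-0.055],"yaw": 0.1},
    {"dp": [0.0004,0.0006,-0.07],"yaw": 0.1},
    {"dp": [0.0004,0.0006,-0.08],"yaw": 0.1},
    {"dp": [0.0004,0.0006,-0.088],"yaw": 0.1},
    {"dp": [0.0004,0.0006,-0.094],"yaw": 0.1},
    {"dp": [0.0004,0.0006,-0.1],"yaw": 0.1},
    {"dp": [0.0004,0.0006,-0.1],"yaw": 0.1}
  ]
}}

```text
time_s: 19.28
tcp_pos: [0.4743, 0.3334, 0.0502]
eef_rot: [180.0, 0.0, -15.1]
contact_force: [0.4, -0.6, -2.2]
gripper_width: 0.0175
gripper_force: 60.0
```

Request:
{"api": "apply_moves", "payload": {
  "targets": [
    {"dp": [0,0,-0.002],"yaw": 0},
    {"dp": [0,0,-0.004],"yaw": 0},
    {"dp": [0,0,-0.006],"yaw": 0},
    {"dp": [0,0,-0.008],"yaw": 0},
    {"dp": [0,0,-0.009],"yaw": 0},
    {"dp": [0,0,-0.009],"yaw": 0},
    {"dp": [0,0,-0.009],"yaw": 0}
  ]
}}

```text
time_s: 19.87
tcp_pos: [0.4744, 0.3335, 0.0418]
eef_rot: [180.0, -0.0, -15.1]
contact_force: [-0.1, 0.7, -1.9]
gripper_width: 0.0176
gripper_force: 60.0
```

```bash
python3 hk.py
```

```text
{'time_s': 19.8667, 'tcp_pos': [0.4744, 0.3335, 0.0418], 'eef_rot': [179.9986, -0.0014, -15.0713], 'contact_force': [-0.1045, 0.6594, -1.9422], 'moment': [-0.0582, 0.1697, -0.0099], 'gripper_force': 59.9931, 'gripper_width': 0.0176}
offset from rest pose along/across/up 0.0 0.1 1.6
40 24 -4.6 73.0 85.1
46 36 -2.7 68.0 84.5
52 8 -2.6 74.0 79.9
64 32 1.1 68.0 89.1
70 297 -0.4 14.0 82.3
76 26 -5.6 25.0 80.9
82 10 -3.0 75.0 80.1
88 19 -2.8 27.0 81.0
94 71 -3.6 21.0 78.4
100 63 -1.8 24.0 73.2
hook 61 99.3 -3.0 0.10331947015911093
```

Request:
{"api": "apply_moves", "payload": {
  "targets": [
    {"dp": [0,0,-0.0005],"yaw": 0},
    {"dp": [0,0,-0.001],"yaw": 0},
    {"dp": [0,0,-0.0015],"yaw": 0},
    {"dp": [0,0,-0.0015],"yaw": 0},
    {"dp": [0,0,-0.0015],"yaw": 0}
  ]
}}

```text
time_s: 20.33
tcp_pos: [0.4744, 0.3335, 0.0403]
eef_rot: [-180.0, -0.0, -15.1]
contact_force: [-0.9, -0.2, -1.8]
gripper_width: 0.0174
gripper_force: 60.0
```

Request:
{"api": "apply_moves", "payload": {
  "targets": [
    {"dp": [0,0,-0.0004],"yaw": 0},
    {"dp": [0,0,-0.0007],"yaw": 0},
    {"dp": [0,0,-0.0007],"yaw": 0},
    {"dp": [0,0,-0.0007],"yaw": 0}
  ]
}}

```text
time_s: 20.67
tcp_pos: [0.4745, 0.3336, 0.0401]
eef_rot: [-180.0, -0.0, -15.1]
contact_force: [-1.9, -1.2, 5.5]
gripper_width: 0.0177
gripper_force: 60.0
```

Seated (5.5 N upward, same height as before). I'll relax the grip, then open partway.

Request:
{"api": "apply_moves", "payload": {
  "targets": [
    {"dp": [0,0,0],"yaw": 0},
    {"dp": [0,0,0],"yaw": 0},
    {"dp": [0,0,0],"yaw": 0}
  ],
  "grip": 1,
  "squeeze": 4
}}

```text
time_s: 20.92
tcp_pos: [0.4746, 0.3336, 0.04]
eef_rot: [-180.0, -0.0, -15.1]
contact_force: [-2.5, -1.2, 6.4]
gripper_width: 0.018
gripper_force: 4.0
```

Request:
{"api": "apply_moves", "payload": {
  "targets": [
    {"dp": [0,0,0],"yaw": 0},
    {"dp": [0,0,0],"yaw": 0},
    {"dp": [0,0,0],"yaw": 0},
    {"dp": [0,0,0],"yaw": 0},
    {"dp": [0,0,0],"yaw": 0},
    {"dp": [0,0,0],"yaw": 0},
    {"dp": [0,0,0],"yaw": 0}
  ],
  "grip": 0
}}

```text
time_s: 21.5
tcp_pos: [0.4744, 0.3335, 0.0395]
eef_rot: [180.0, 0.0, -15.1]
contact_force: [-0.7, -0.6, -0.3]
gripper_width: 0.0436
gripper_force: 0.0
```

Request:
{"api": "apply_moves", "payload": {
  "targets": [
    {"dp": [0,0,0.01],"yaw": 0},
    {"dp": [0,0,0.03],"yaw": 0},
    {"dp": [0,0,0.06],"yaw": 0},
    {"dp": [0,0,0.1],"yaw": 0},
    {"dp": [0,0,0.14],"yaw": 0},
    {"dp": [0,0,0.18],"yaw": 0},
    {"dp": [0,0,0.2],"yaw": 0},
    {"dp": [0.06,-0.1,0.22],"yaw": 0},
    {"dp": [0.06,-0.1,0.22],"yaw": 0},
    {"dp": [0.06,-0.1,0.22],"yaw": 0},
    {"dp": [0.06,-0.1,0.22],"yaw": 0},
    {"dp": [0.06,-0.1,0.22],"yaw": 0}
  ]
}}

```text
time_s: 22.5
tcp_pos: [0.5352, 0.2319, 0.2608]
eef_rot: [-179.9, -0.0, -15.2]
contact_force: [-0.8, -0.4, -0.1]
gripper_width: 0.0438
gripper_force: 0.0
```

```bash
python3 nut.py
python3 - <<'E'
from h import *
t=load('top')['image'];s=load('scene')['image']
save(np.hstack([cv2.resize(s[180:360,230:450],(400,400)),cv2.resize(t[140:290,180:480],(400,400))]),'end')
W=cloud(load('scene'));T=np.array([.4744,.3334]);yaw=np.radians(-15.17);d=np.array([np.cos(yaw),np.sin(yaw)]);n=np.array([-d[1],d[0]])
a=(W[...,:2]-T)@d;b=(W[...,:2]-T)@n;z=W[...,2]
h=(abs(b)<.015)&(a>.085)&(a<.13)&(z>.015)&(z<.05);print('hook',h.sum(),(a[h].mean()*1e3).round(1),(b[h].mean()*1e3).round(1),z[h].min())
for lo in(-.075,-.04,-.01,.02):
    m=(abs(b)<.012)&(a>lo)&(a<lo+.02)&(z>.065)&(z<.1); print(lo,m.sum(),b[m].mean().round(4),np.percentile(z[m],90).round(4))
E
```

```text
scene 221 [-48.8  27.8   7.3] [-9.6 52.4 23.7] [[-45.0, 33.0, 9.0], [-27.0, 42.0, 17.0], [-12.0, 49.0, 21.0]]
top 172 [-87.8  26.1   7.2] [-7.5 60.5 24.9] [[-46.0, 29.0, 8.0], [-28.0, 38.0, 16.0], [-12.0, 49.0, 22.0]]
hook 61 98.9 -2.6 0.020441714765335066
-0.075 34 -0.0015 0.0863
-0.04 84 -0.0052 0.0861
-0.01 83 -0.0052 0.086
0.02 91 -0.0047 0.086
```

View pics/end.png

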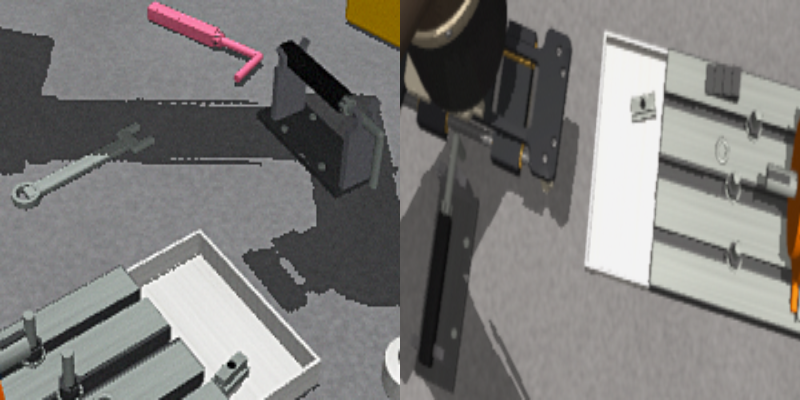

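The nut lies flat in the tray (crop 235,370 and 643,105), the pick is back in its rest (310,75), and the washer and step block haven't moved. Handing in.

```bash
python3 -c "
from h import *
print(r.close_job())"
```

```text
the job is handed in; nothing more can be done
None
```

I dragged the T-nut out of its slot into the catch tray, laid the pick back in its rest as it lay, left everything else in place, and handed the job in at about 22.5 s.

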